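# Pin the retaining bar of the condiment rack

## Task

Swing the brass retaining bar of the condiment rack fully shut, so that the eye at its end lines up between the two steel lugs. Then take the pin with the red knob from the pin stand and drop it down through both lugs and the eye until its collar sits on the upper lug, and let go. Leave the pin with the black knob hanging in the stand.

Things in the scene. Friction and masses are not known exactly. Their poses are not given: they have to be found in the camera images.
- clevis_hole (a point): Centre of the top mouth of the upright 22 mm hole through the rack's two steel lugs (48 x 44 x 8 mm plates, tops 82 and 58 mm above the worktop, joined at the back); this point is on the upper one's top. The bar's eye enters the gap from the robot's side. Axes: z up, y along the shut bar toward its hinge, 200 mm away at +y, x to the rack's back.
- rack: Fixed condiment rack: wooden base 146 x 270 x 12 mm, wire rail, two jars, lugs and brass bar along its front. Origin on the worktop straight under the lug holes; axes as for clevis_hole; turned up to 10 degrees from the robot's.
- bar (a joint): Angle (rad) of the brass bar about its upright hinge post. 0 = shut on a firm stop, eye in line with the lug holes; grows as the free end swings toward the robot. Light friction (under 1 N at the post): stays where left. Bar 12 mm wide, 10 mm thick, its middle 66 mm above the worktop; its eye is a 40 x 40 x 10 mm plate with a 22 mm hole.
- bar_post (a point): On the axis of the black upright post on the bar, 100 mm above the worktop. Post 14 mm diameter with an 18 mm ball top, from 71 to 125 mm above the worktop, 120 mm from the hinge axis, 80 mm from the eye's centre. Turns with the bar: y along the bar to the hinge; push it from its -x side (the robot's) to shut the bar.
- red_pin_grip (a point): Centre of the red upright knob (28 mm diameter, 42 mm tall) of the pin to use, z up along the pin. Below this point: knob's underside 21 mm, underside of the steel collar (36 mm diameter, 5 mm thick) 33 mm, tip 83 mm; shank 12 mm diameter, last 12 mm tapered to 4 mm. Hanging upright by its collar in the stand: 103 mm above the worktop; seated in the lugs: 115 mm. About 0.12 kg.
- black_pin_grip (a point): The same point of the other pin, alike but with a black knob; it belongs elsewhere and stays in the stand.
- pin_stand: Fixed dark steel bench, 60 x 160 mm, 70 mm high, with two 18 mm holes 90 mm apart along its y axis in which the two pins hang; which is in which varies. Origin on the worktop under its middle, z up. Behind it, from about x = 0.57 m on and y below 0.21 m, up to 0.67 m high, stands the espresso machine: pass from stand to rack in front of it.

How it is judged:
By the outcome, as a careful person would: the job done as asked, in the order asked, and still so for the second after the job is handed in, with the robot touching nothing.
It also fails if it takes over 70 s, if anything falls off the work surface, if the arm or the gripper's body presses on something with over 40 N, if the wrist force passes 120 N, or if a joint passes its speed limit or range.

## Robot

A 6-joint arm with a two-finger parallel gripper is mounted at the origin on a cart in front of the work surface, level with it; the furniture and walls round the work are solid. World frame = base frame: x ahead of the robot, y to its left, z up, the work surface at z = 0. Lengths are in m, angles in rad, forces in N, time in s.
With the tool pointing down it reaches from about 0.375 to 0.9 m from the base axis. Payload 3.1 kg.
Tool frame: the origin (TCP) lies between the finger pads; the fingertips stand 8 mm ahead of it and the grasp point (between the pads) lies 11 mm behind it; z points along the fingers, y is the line along which they close (so a half turn about z gives the same grasp; the last joint's range is limited). The gripper opens to 85 mm and grips with 20 to 120 N. Pads are 22 mm wide; open, the fingers measure 114 mm over their backs; the gripper's body (76 mm by 85 mm) begins 54 mm behind the grasp point. The pads swing forward as they close: fully open they stand 13 mm farther back than shut.
Start: joints at [1.062, 0.527, 1.433, -0, 1.181, -0.178], TCP at [0.202, 0.591, 0.239] pointing down, gripper open.
Joint ranges: [-3.08, 3.08], [-0.75, 2.2], [0.22, 2.44], [-1.43, 4.57], [0, 2.65], [-2.85, 2.85]. Speed limits (rad/s): [2.79, 2.79, 3.14, 3.14, 3.14, 3.14].

## Interface

Orientations are given as a unit quaternion [x, y, z, w].
In Python, from station import readout, cams, sign_off gives the robot as it stands.
- The arm moves only by the tool send_rows, never from a script. Its argument "commands" is text: rows parted by semicolons, each of 5 numbers parted by spaces: the finger opening in mm, from 0 to 85.4, then the shift along the tool's x, y, z each as a share of 0.02 m, from -1 to 1, then the turn about the tool's z as a share of 4 degrees, from -1 to 1. In form: grip dx dy dz spin; .... A call has 1 to 20 rows; each row shifts and turns the commanded pose from where the row before left it, along the tool's axes as they then stand; what a row does not reach is not made up. A row lasts 1/12 s, in which the tool goes at most 41.7 mm and 7.16 degrees, less where a joint would pass 70% of its speed; a pose out of reach is approached as far as the arm can. A call with a number of a shift or a turn outside -1 to 1 is refused whole. A call with a gripper value outside its range is refused whole. The fingers move at their own pace and stop on an object; "grip_force" is the grip in N (left out, the last holds). Time passes only in rows, so rows that do not move let the fingers close. It gives the time, the measured TCP pose, the force, the opening and the grip force at its end, in the units of the state.
- readout.sense(): the state, without advancing time (a new reading comes with each control period).
- cams.snapshot(name): name is "scene" or "top" or "wrist"; returns a dict with "pixels" (480x640x3 uint8, red, green, blue), "intrinsics" (3x3 intrinsics, pixels), "dist" ([k1, k2, p1, p2, k3] as OpenCV has them; the pictures are not rectified), "eye" and "rotation" of the camera in the world. Camera axes: x right, y down, z forward; pixel columns grow to the right and rows downward; lengths in m; the calibration is good to about 2 mm. A picture is of the moment at which its call begins. There is no depth.
- sign_off(): hands the job in; it is judged then, once.
The state is a dict: "t": time; "q": joint angles; "qd": joint speeds; "tau": joint torques, N m; "tcp_pos": TCP position; "tool_rot": TCP orientation; "force": force on the tool from outside, world axes, zero at the start; "ft_torque": the same for the moment, N m; "finger_gap": opening from 0.0 (shut) to 1.0 (fully open); "gripper_force": force on a finger pad.
Only numpy, scipy, OpenCV 4.12 (cv2) and the standard library are available. Lean on these libraries where they do the work, as an engineer would, in place of code of your own. Each camera call takes 0.05 s, during which the arm holds its last target. There are 200 camera calls.

## Working session

There is one attempt and no reset: what is moved stays moved. The work goes in short steps, Python scripts to look and compute and a tool call to move; the robot and the scene stay as the last step left them, time stands still between calls to the robot, and variables do not carry over. Pictures are saved under pics/ and viewed, at most 10 in all, crops included, and the job is handed in when it is done.

Besides the shell and the picture viewer there is one more tool, called after ">>>" as name(argument=value, ...) on one line, values as JSON. send_rows: Moves the arm, as the interface text tells. Its arguments: {"type":"object","properties":{"commands":{"type":"string"},"grip_force":{"type":"number"}},"required":["commands"]}

```bash
mkdir -p pics; cat > h.py <<'E'
import numpy as np, cv2
from station import readout, cams
def snap(n,f=None):
    s=cams.snapshot(n)
    if f: cv2.imwrite('pics/'+f,cv2.cvtColor(s['pixels'],cv2.COLOR_RGB2BGR))
    return s
def ray(s,uv):
    p=cv2.undistortPoints(np.array([[uv]],float),np.array(s['intrinsics'],float),np.array(s['dist'],float))[0,0]
    d=np.array(s['rotation'])@np.array([p[0],p[1],1]); return np.array(s['eye']),d/np.linalg.norm(d)
def onz(s,uv,z):
    e,d=ray(s,uv); return e+d*(z-e[2])/d[2]
def tri(rs):
    A=sum(np.eye(3)-np.outer(d,d) for e,d in rs); b=sum((np.eye(3)-np.outer(d,d))@e for e,d in rs)
    x=np.linalg.solve(A,b); return x,[np.linalg.norm((np.eye(3)-np.outer(d,d))@(x-e)) for e,d in rs]
E
python3 - <<'E'
from h import *
st=readout.sense(); print(st)
for n in ['scene','top']:
    s=snap(n,n+'0.png'); print(n,s['eye'],np.round(s['rotation'],3).tolist(),s['intrinsics'])
E
```

```text
{'t': 0.0, 'q': array([ 1.06250518e+00,  5.28478109e-01,  1.43391694e+00,  1.15570492e-05,
        1.18137071e+00, -1.78501312e-01]), 'qd': array([ 0.00066922, -0.00074149,  0.000346  , -0.00117948,  0.00102989,
       -0.00084656]), 'tau': array([ 4.78366237e-04, -4.42340362e+01, -1.78025401e+01, -7.30065062e-05,
        8.35548359e-03,  1.37050350e-05]), 'tcp_pos': array([0.20202715, 0.59070932, 0.2383216 ]), 'tool_rot': array([ 1.64150747e-01,  9.86434667e-01, -1.02131532e-03, -3.70859046e-04]), 'force': array([0.65962858, 0.35511971, 0.24306691]), 'ft_torque': array([ 0.05024814,  0.03498161, -0.00042404]), 'gripper_force': 0.0, 'finger_gap': 0.9985534053933555}
scene [ 0.02726639 -0.4692145   0.79014684] [0.865, -0.314, 0.137, -0.367] [[450.83983334   0.         322.38610405]
 [  0.         450.83983334 229.35114094]
 [  0.           0.           1.        ]]
top [0.19375998 0.08269663 1.4864296 ] [-0.683, 0.722, -0.083, 0.075] [[586.95032191   0.         319.05574733]
 [  0.         586.95032191 229.5040274 ]
 [  0.           0.           1.        ]]
```

View pics/scene0.png

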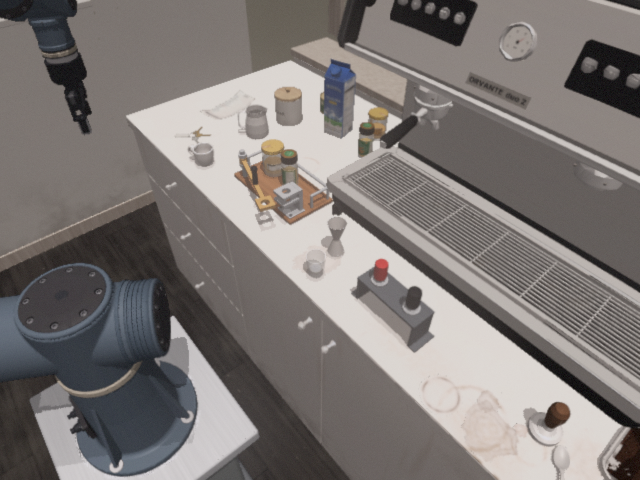

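View pics/top0.png

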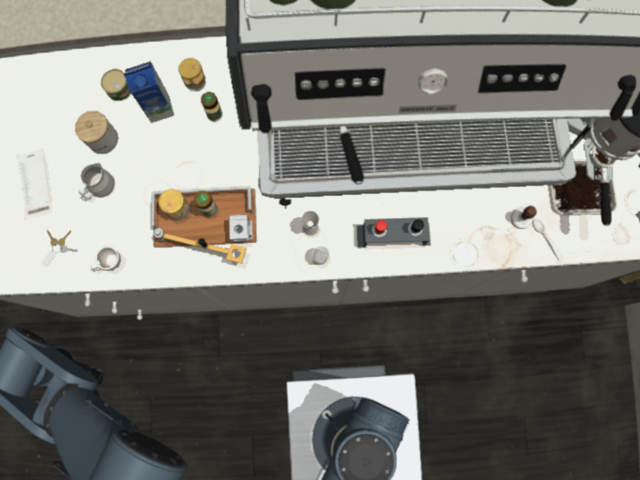

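The scene shows the red knob at scene (381,270) / top (380,226), and the black knob at scene (413,297) / top (418,227). The lugs are at top (240,226), the bar's eye at top (236,254) and its post near top (203,242). I'll zoom in on these.

```bash
python3 - <<'E'
from h import *
t=snap('top');s=snap('scene')
def crop(im,x,y,w,h,k): return cv2.resize(im[y:y+h,x:x+w],None,fx=k,fy=k,interpolation=cv2.INTER_CUBIC)
a=crop(t['pixels'],145,180,120,90,5)
b=crop(s['pixels'],230,130,110,90,5)
# save separate stacked within 800x600: 
a=cv2.resize(a,(400,300));im=np.vstack([cv2.resize(crop(t['pixels'],145,180,120,90,6.6),(800,600))])
cv2.imwrite('pics/c1.png',im[:,:,::-1])
cv2.imwrite('pics/c2.png',cv2.resize(s['pixels'][140:227,225:341],(800,600),interpolation=cv2.INTER_CUBIC)[:,:,::-1])
R={}
for n,v,box in [('top',t,(350,210,440,250)),('scene',s,(360,250,430,320))]:
    x0,y0,x1,y1=box
    P=v['pixels'][y0:y1,x0:x1].astype(int)
    m=(P[...,0]>110)&(P[...,1]<60)&(P[...,2]<60)
    ys,xs=np.nonzero(m); print(n,m.sum(),xs.min()+x0,xs.max()+x0,ys.min()+y0,ys.max()+y0,xs.mean()+x0,ys.mean()+y0)
    R[n]=(v,(xs.mean()+x0,ys.mean()+y0))
print(tri([ray(*R['top']),ray(*R['scene'])]))
for z in (.103,.124): print(onz(*R['top'],z),onz(*R['scene'],z))
for uv in [(418,227)]: print('black',onz(t,uv,.124))
print('lug',onz(t,(240,226),.082),onz(t,(203,242),.125),onz(t,(236,254),.071))
E
```

```text
top 18 376 383 221 230 378.77777777777777 226.16666666666666Traceback (most recent call last):
  File "<stdin>", line 15, in <module>
    return umr_minimum(a, axis, None, out, keepdims, initial, where)
ValueError: zero-size array to reduction operation minimum which has no identity
```

View pics/c1.png

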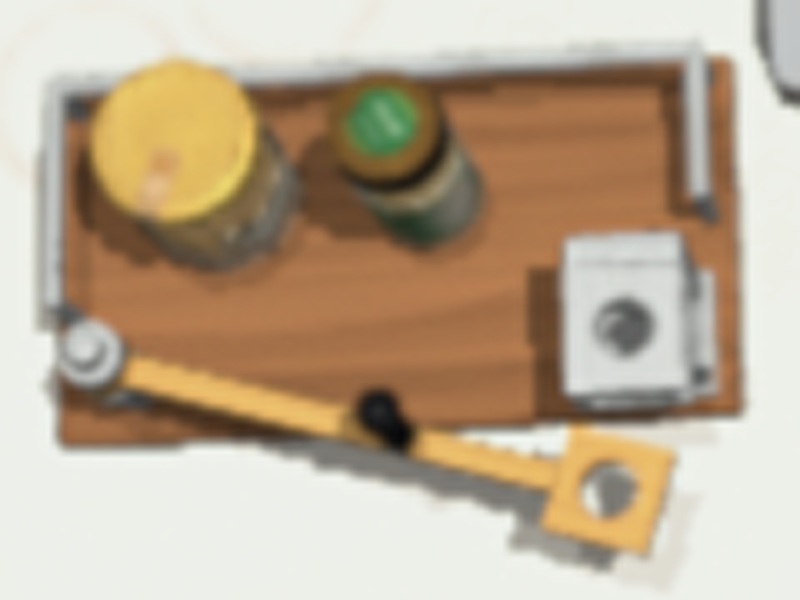

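View pics/c2.png

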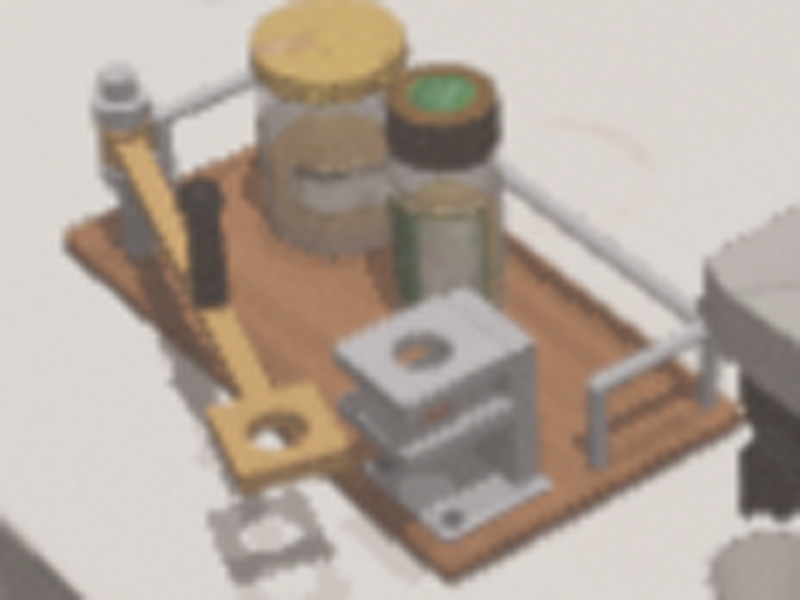

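The top crop shows the lug hole at about top px (238.3,228.3), the eye at (236,253), the post ball at (201.2,241) and the hinge at (158.3,231.3). The scene crop shows the lug hole at about (285.7,190.5), the eye at (264.8,202) and the ball at (253.8,167).

```bash
python3 - <<'E'
from h import *
t=snap('top');s=snap('scene')
def blob(v,box,f):
    x0,y0,x1,y1=box; H=cv2.cvtColor(v['pixels'][y0:y1,x0:x1],cv2.COLOR_RGB2HSV).astype(int)
    n,l,st,c=cv2.connectedComponentsWithStats(f(H).astype(np.uint8)); i=1+np.argmax(st[1:,4]); 
    st=st[i]; return c[i]+[x0,y0], (st[0]+x0,st[1]+y0,st[2],st[3],st[4])
red=lambda H:((H[...,0]<10)|(H[...,0]>170))&(H[...,1]>140)&(H[...,2]>60)
blk=lambda H:(H[...,2]<45)
for n,f,bt,bs in [('red',red,(365,212,400,245),(365,250,400,290)),('black',blk,(405,212,435,245),(400,280,430,320))]:
    ct,it=blob(t,bt,f); cs,is_=blob(s,bs,f); print(n,ct,it,cs,is_,tri([ray(t,ct),ray(s,cs)]),'top@.115',onz(t,ct,.115),'scene@.103',onz(s,cs,.103))
P={'hole':((238.3,228.3),(285.7,190.5),.082),'eye':((236,253),(264.8,202),.071),'ball':((201.2,241),(253.8,167),.118)}
O={}
for k,(a,b,z) in P.items():
    O[k]=(onz(t,a,z)+onz(s,b,z))/2; print(k,tri([ray(t,a),ray(s,b)]),onz(t,a,z),onz(s,b,z))
print('hinge',onz(t,(158.3,231.3),.09))
print('eye-ball',np.linalg.norm((O['eye']-O['ball'])[:2]))
E
```

```text
Traceback (most recent call last):
  File "h.py", line 9, in ray
    d=np.array(s['rotation'])@np.array([p[0],p[1],1]); return np.array(s['eye']),d/np.linalg.norm(d)
      ~~~~~~~~~~~~~~~~~~~~~~~^~~~~~~~~~~~~~~~~~~~~~~~
ValueError: matmul: Input operand 1 has a mismatch in its core dimension 0, with gufunc signature (n?,k),(k,m?)->(n?,m?) (size 3 is different from 4)
```

I'll close the fingers now, since I need them shut for pushing the bar. The rotation turns out to be a quaternion, so I'll fix that in the helper next.

>>> send_rows(commands="0 0 0 0 0;0 0 0 0 0;0 0 0 0 0;0 0 0 0 0;0 0 0 0 0;0 0 0 0 0", grip_force=60)

```text
t: 0.8
tcp_pos: [0.2024, 0.5913, 0.2393]
tool_rot: [0.164, 0.986, -0.0, -0.0]
force: [0.4, 0.2, -0.8]
finger_gap: 0.144
gripper_force: 0.0
```

```bash
sed -i "s/np.array(s\['rotation'\])@/Rotation.from_quat(s['rotation']).as_matrix()@/; 1a from scipy.spatial.transform import Rotation" h.py
cat > m.py <<'E'
from h import *
t=snap('top');s=snap('scene')
def blob(v,box,f):
    x0,y0,x1,y1=box; H=cv2.cvtColor(v['pixels'][y0:y1,x0:x1],cv2.COLOR_RGB2HSV).astype(int)
    n,l,st,c=cv2.connectedComponentsWithStats(f(H).astype(np.uint8)); i=1+np.argmax(st[1:,4]); 
    st=st[i]; return c[i]+[x0,y0], tuple(map(int,(st[0]+x0,st[1]+y0,st[2],st[3],st[4])))
red=lambda H:((H[...,0]<10)|(H[...,0]>170))&(H[...,1]>140)&(H[...,2]>60)
blk=lambda H:(H[...,2]<45)
for n,f,bt,bs in [('red',red,(365,212,400,245),(365,250,400,290)),('black',blk,(405,212,435,245),(400,280,430,320))]:
    ct,it=blob(t,bt,f); cs,is_=blob(s,bs,f); print(n,ct,it,cs,is_,tri([ray(t,ct),ray(s,cs)]),'top@.115',onz(t,ct,.115),'scene@.103',onz(s,cs,.103))
P={'hole':((238.3,228.3),(285.7,190.5),.082),'eye':((236,253),(264.8,202),.071),'ball':((201.2,241),(253.8,167),.118)}
O={}
for k,(a,b,z) in P.items():
    O[k]=(onz(t,a,z)+onz(s,b,z))/2; print(k,tri([ray(t,a),ray(s,b)]),onz(t,a,z),onz(s,b,z))
h=onz(t,(158.3,231.3),.09);print('hinge',h)
print('eye-ball',np.linalg.norm((O['eye']-O['ball'])[:2]),'eye-hinge',np.linalg.norm((O['eye']-h)[:2]),'hole-hinge',np.linalg.norm((O['hole']-h)[:2]))
for c in ((151,192,.012),(255,187,.012),(257.,241,.012),(154,246,.012)): print(onz(t,c[:2],c[2]))
st=readout.sense();print(st['tcp_pos'],st['finger_gap'],Rotation.from_quat(st['tool_rot']).as_matrix().round(3))
E
python3 m.py
```

```text
red [380.53097345 226.07079646] (376, 220, 11, 13, 113) [381.43055556 263.5       ] (376, 260, 11, 8, 72) (array([ 0.50535686, -0.08930821,  0.12182958]), [np.float64(0.0008928162773082556), np.float64(0.0008928162773080176)]) top@.115 [ 0.50615514 -0.08964034  0.115     ] scene@.103 [ 0.51971799 -0.07898602  0.103     ]Traceback (most recent call last):
  File "m.py", line 10, in <module>
    ct,it=blob(t,bt,f); cs,is_=blob(s,bs,f); print(n,ct,it,cs,is_,tri([ray(t,ct),ray(s,cs)]),'top@.115',onz(t,ct,.115),'scene@.103',onz(s,cs,.103))
                               ~~~~^^^^^^^^
  File "m.py", line 5, in blob
    n,l,st,c=cv2.connectedComponentsWithStats(f(H).astype(np.uint8)); i=1+np.argmax(st[1:,4]);
                                                                          ~~~~~~~~~^^^^^^^^^^
    return _wrapfunc(a, 'argmax', axis=axis, out=out, **kwds)
    return bound(*args, **kwds)
ValueError: attempt to get argmax of an empty sequence
```

```bash
sed -i 's/<45)/<70)/' m.py; python3 m.py
```

```text
red [380.53097345 226.07079646] (376, 220, 11, 13, 113) [381.43055556 263.5       ] (376, 260, 11, 8, 72) (array([ 0.50535686, -0.08930821,  0.12182958]), [np.float64(0.0008928162773082556), np.float64(0.0008928162773080176)]) top@.115 [ 0.50615514 -0.08964034  0.115     ] scene@.103 [ 0.51971799 -0.07898602  0.103     ]
black [416.94656489 225.48091603] (411, 219, 13, 14, 131) [412.70769231 300.10769231] (407, 295, 13, 13, 65) (array([ 0.50563782, -0.18061637,  0.09555222]), [np.float64(0.0018069343453567773), np.float64(0.0018069343453567788)]) top@.115 [ 0.50275145 -0.17806407  0.115     ] scene@.103 [ 0.49879649 -0.18288406  0.103     ]
hole (array([0.52650041, 0.25671876, 0.08210515]), [np.float64(0.0009791614671737314), np.float64(0.0009791614671736282)]) [0.52742057 0.25630595 0.082     ] [0.52560961 0.2571177  0.082     ]
eye (array([0.4675809 , 0.26524407, 0.07081149]), [np.float64(0.000512143609680401), np.float64(0.0005121436096804067)]) [0.46801679 0.26501219 0.071     ] [0.46696756 0.2652043  0.071     ]
ball (array([0.49155257, 0.34129867, 0.12258684]), [np.float64(5.233544121484987e-05), np.float64(5.2335441214922467e-05)]) [0.49260272 0.34214755 0.118     ] [0.49469097 0.34688234 0.118     ]
hinge [0.52898296 0.45476771 0.09      ]
eye-ball 0.08360317922772711 eye-hinge 0.19937860537466393 hole-hinge 0.19807125334787878
[0.65593693 0.49634891 0.012     ]
[0.65296457 0.21825124 0.012     ]
[0.50788883 0.21760128 0.012     ]
[0.50916845 0.4868659  0.012     ]
[0.20236147 0.59130489 0.23931695] -0.002152633578601541 [[-0.946  0.324 -0.   ]
 [ 0.324  0.946  0.   ]
 [ 0.     0.    -1.   ]]
```

Everything fits the given sizes: hole z 0.082, eye to hinge 0.199 and eye to post 0.083. Next I'll line the tool up with the world axes.

>>> send_rows(commands="0 0 0 0 -0.95;0 0 0 0 -0.95;0 0 0 0 -0.95;0 0 0 0 -0.95;0 0 0 0 -0.93;0 -0.5 -0.5 0 0;0 -1 -1 0 0;0 -1 -1 0 0;0 -1 -1 0 0;0 -1 -1 0 0;0 -1 -1 0 0;0 -1 -1 0 0;0 -1 -1 0 0;0 -1 -1 0 0;0 -1 -1 0 0;0 -1 -1 0 0;0 -0.6 -1 0 0;0 -0.5 -1 0 0;0 0 -0.4 0 0;0 0 0 0 0")

```text
t: 2.67
tcp_pos: [0.4347, 0.3311, 0.2392]
tool_rot: [0.002, 1.0, -0.0, -0.001]
force: [-0.2, -0.2, -0.6]
finger_gap: -0.002
gripper_force: 0.0
```

>>> send_rows(commands="0 -0.9 0.35 0.5 0;0 0 0 1 0;0 0 0 1 0;0 0 0 1 0;0 0 0 1 0;0 0 0 1 0;0 0 0 1 0;0 0 0 0.7 0;0 0 0 0 0")

```text
t: 3.42
tcp_pos: [0.4497, 0.3403, 0.0926]
tool_rot: [-0.0, 1.0, -0.001, -0.003]
force: [0.5, 0.3, 0.2]
finger_gap: -0.003
gripper_force: 0.0
```

>>> send_rows(commands="0 -0.4 0 0 0;0 -0.4 0 0 0;0 -0.4 0 0 0;0 -0.4 0 0 0;0 -0.4 0 0 0;0 -0.4 0 0 0;0 0 0 0 0")

```text
t: 4.0
tcp_pos: [0.5037, 0.3407, 0.096]
tool_rot: [0.0, 1.0, 0.001, 0.002]
force: [0.4, 0.6, -0.4]
finger_gap: 0.002
gripper_force: 0.0
```

>>> send_rows(commands="0 -0.15 0 0 0;0 -0.1 0 0 0;0 0 0 0 0")

```text
t: 4.25
tcp_pos: [0.5057, 0.3404, 0.0953]
tool_rot: [-0.0, 1.0, 0.0, -0.0]
force: [-0.0, -1.3, 0.1]
finger_gap: 0.003
gripper_force: 0.0
```

>>> send_rows(commands="0 -0.1 0 0 0;0 -0.1 0 0 0;0 0 0 0 0")

```text
t: 4.5
tcp_pos: [0.5061, 0.3403, 0.0951]
tool_rot: [-0.0, 1.0, -0.001, -0.004]
force: [-6.5, 1.0, 4.5]
finger_gap: -0.0
gripper_force: 3.3
```

>>> send_rows(commands="0 -0.15 0 0 0;0 0 0 0 0;0 0 0 0 0")

```text
t: 4.75
tcp_pos: [0.5062, 0.3402, 0.095]
tool_rot: [-0.0, 1.0, -0.001, -0.006]
force: [-11.8, 1.3, 6.8]
finger_gap: 0.004
gripper_force: 5.8
```

```bash
python3 - <<'E'
from h import *
t=snap('top');s=snap('scene')
f=lambda v,x,y:cv2.resize(v['pixels'][y:y+90,x:x+60],(400,600),interpolation=cv2.INTER_CUBIC)
cv2.imwrite('pics/shut.png',np.hstack([f(t,205,185),f(s,250,150)])[:,:,::-1])
print(readout.sense()['force'])
E
```

```text
[-11.31945774   1.8300277    7.38075312]
```

View pics/shut.png

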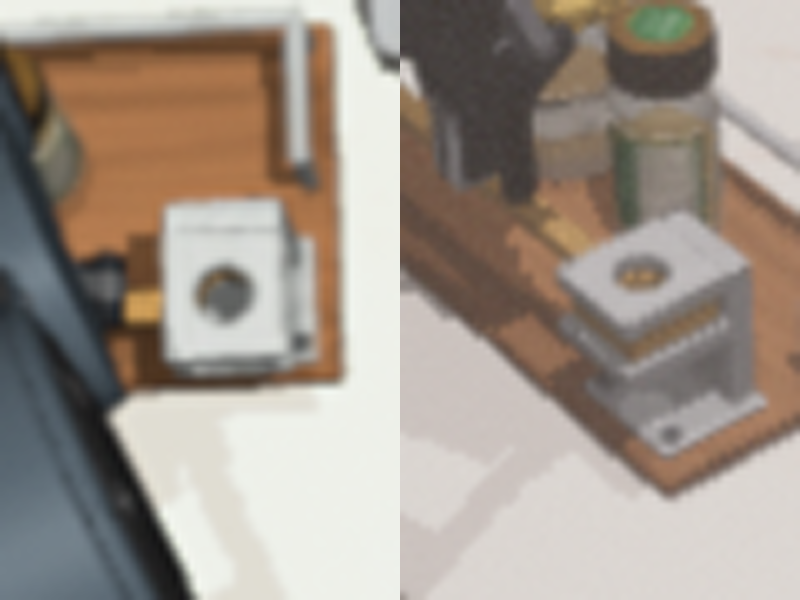

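The picture shows the brass eye inside the lug gap, with its hole lined up under the lug hole at top crop (225,294) and scene crop (640,272). The force rises without any motion, so the bar is on its stop. I'll back off and go to the red pin.

>>> send_rows(commands="0 0.5 0 0 0;0 1 0 0 0;0 1 0 0 0;0 0 0 -1 0;0 0 0 -1 0;0 0 0 -1 0;0 0 0 -1 0;0 0 0 -1 0;60 0 -0.5 -1 0;60 0 -1 -0.5 0;60 0 -1 0 0;60 0 -1 0 0;60 0 -1 0 0;60 0 -1 0 0;60 0 -1 0 0;60 0 -1 0 0;60 0 -1 0 0;60 0 -1 0 0;60 0 -1 0 0;60 0 -1 0 0")

```text
t: 6.52
tcp_pos: [0.4627, 0.1094, 0.2255]
tool_rot: [-0.0, 1.0, -0.0, 0.001]
force: [-0.1, 0.7, 0.1]
finger_gap: 0.705
gripper_force: 0.0
```

>>> send_rows(commands="60 0 -1 0 0;60 0 -1 0 0;60 0 -1 0 0;60 0 -1 0 0;60 0 -1 0 0;60 0 -1 0 0;60 0 -1 0 0;60 0 -1 0 0;60 0 -1 0 0;60 0 0 0 0;60 0 0 0 0")

```text
t: 7.43
tcp_pos: [0.4628, -0.0703, 0.2254]
tool_rot: [0.001, 1.0, -0.0, 0.0]
force: [-0.2, -0.0, -0.3]
finger_gap: 0.703
gripper_force: 0.0
```

```bash
python3 - <<'E'
from h import *
st=readout.sense();print(st['tcp_pos'],st['tool_rot'],st['finger_gap'],st['force'])
snap('wrist','w1.png')
E
```

```text
[ 0.46282294 -0.07033029  0.22540386] [ 8.78141103e-04  9.99999512e-01 -1.26206759e-04  4.34756626e-04] 0.7026634283896851 [-0.19039193 -0.01948836 -0.25974035]
```

View pics/w1.png

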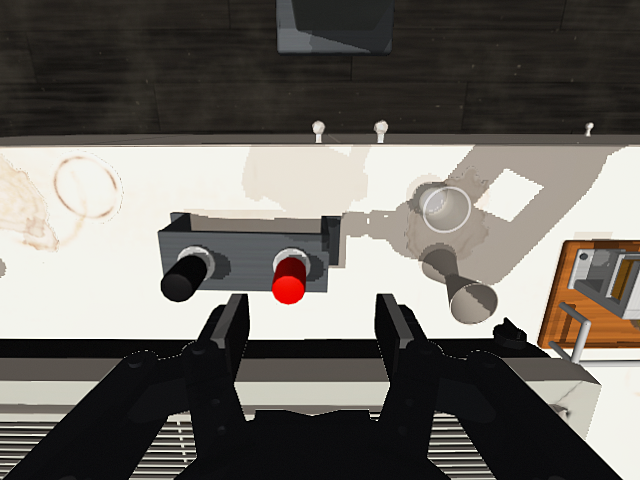

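The wrist view shows the red knob's top at about (289,288) and the black one's at (177,285). The fingers are open either side.

```bash
python3 - <<'E'
from h import *
w=snap('wrist'); print(onz(w,(289,288),.124),onz(w,(177,285),.124))
E
```

```text
[ 0.50162753 -0.08734394  0.124     ] [ 0.49906805 -0.17634632  0.124     ]
```

>>> send_rows(commands="60 -1 -0.45 0 0;60 -1 -0.45 0 0;60 -0.05 0 0.5 0;60 0 0 1 0;60 0 0 1 0;60 0 0 1 0;60 0 0 1 0;60 0 0 1 0;60 0 0 0.7 0;60 0 0 0.4 0;60 0 0 0 0")

```text
t: 8.45
tcp_pos: [0.502, -0.0861, 0.0916]
tool_rot: [-0.001, 1.0, 0.001, -0.002]
force: [0.3, -0.2, 0.3]
finger_gap: 0.704
gripper_force: 0.0
```

>>> send_rows(commands="20 0 0 0 0;20 0 0 0 0;20 0 0 0 0;20 0 0 0 0;20 0 0 0 0;20 0 0 0 0", grip_force=60)

```text
t: 8.95
tcp_pos: [0.5045, -0.0878, 0.0945]
tool_rot: [-0.0, 1.0, -0.0, 0.001]
force: [-0.4, 0.3, 6.6]
finger_gap: 0.314
gripper_force: 58.9
```

>>> send_rows(commands="20 0 0 -0.3 0;20 0 0 -0.7 0;20 0 0 -1 0;20 0 0 -1 0;20 0 0 -1 0;20 0 0 -1 0;20 0 0 -1 0;20 0 0 -1 0;20 0.8 0 0 0;20 0.8 0 0 0;20 0 0.6 0 0;20 0 1 0 0;20 0 1 0 0;20 0 1 0 0;20 0 1 0 0;20 0 1 0 0;20 0 1 0 0;20 0 1 0 0;20 0 1 0 0;20 0 1 0 0")

```text
t: 10.62
tcp_pos: [0.4711, 0.1059, 0.2332]
tool_rot: [-0.0, 1.0, 0.0, -0.0]
force: [0.3, 0.7, -1.6]
finger_gap: 0.312
gripper_force: 59.3
```

>>> send_rows(commands="20 0 1 0 0;20 0 1 0 0;20 0 1 0 0;20 0 1 0 0;20 0 1 0 0;20 0 1 0 0;20 0 1 0 0;20 0 0.6 0 0;20 -0.8 0 0 0;20 -0.8 0 0 0;20 -0.8 0 0 0;20 0 0 0 0;20 0 0 0 0")

```text
t: 11.7
tcp_pos: [0.5194, 0.2563, 0.2329]
tool_rot: [0.0, 1.0, -0.0, -0.001]
force: [-1.1, 0.3, -0.8]
finger_gap: 0.311
gripper_force: 59.3
```

```bash
python3 - <<'E'
from h import *
st=readout.sense();print(st['tcp_pos'],st['tool_rot'],st['finger_gap'],st['force'])
s=snap('scene','s2.png'); w=snap('wrist')
cv2.imwrite('pics/sw.png',np.hstack([cv2.resize(s['pixels'][100:230,230:330],(400,520),interpolation=cv2.INTER_CUBIC),cv2.resize(w['pixels'][:,150:520],(400,520))])[:,:,::-1])
E
```

```text
[0.51935593 0.25634412 0.23287838] [ 4.58244310e-05  9.99999779e-01 -1.66815406e-04 -6.41717225e-04] 0.3105346454437671 [-1.06502687  0.28562101 -0.78879508]
```

View pics/sw.png

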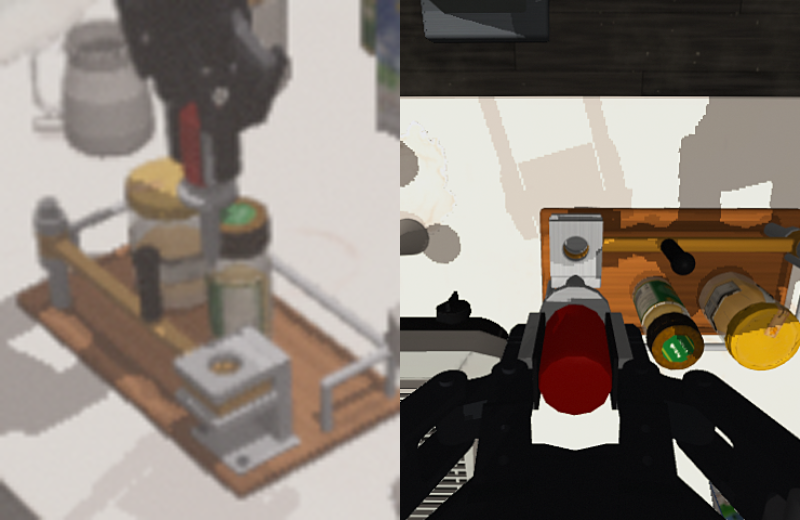

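The left side of the picture shows the pin hanging upright over the lugs, with its collar at scene px (281.7,147.5) and its tip near (283,167). On the right, the lug hole is at wrist px (313.7,227), with the brass eye visible below it, so the bar has stayed shut.

```bash
python3 - <<'E'
from h import *
w=snap('wrist');s=snap('scene');t=snap('top')
# refine hole in wrist: dark blob within lug plate
print('hole wrist',onz(w,(313.7,227),.082)); print('hole scene',onz(s,(285.5,190.3),.082),'top',onz(t,(238.25,228.5),.082))
print('collar scene',onz(s,(281.7,147.5),.213),'tip',onz(s,(283,167),.161))
e,d=ray(s,(283,167));print(e+d*np.dot(np.array([.5194,.2563,.161])-e,d))
E
```

```text
hole wrist [0.52139796 0.25811417 0.082     ]
hole scene [0.5256996  0.25807116 0.082     ] top [0.52692205 0.25644261 0.082     ]
collar scene [0.51966144 0.25373434 0.213     ] tip [0.51771115 0.25070055 0.161     ]
[0.51977524 0.25373038 0.15835217]
```

>>> send_rows(commands="20 -0.3 0.1 0 0;20 0 0 0.5 0;20 0 0 0.8 0;20 0 0 0.8 0;20 0 0 0.7 0;20 0 0 0.4 0;20 0 0 0 0;20 0 0 0 0")

```text
t: 12.62
tcp_pos: [0.5254, 0.2584, 0.1688]
tool_rot: [-0.0, 1.0, -0.0, -0.0]
force: [0.4, 0.1, -0.4]
finger_gap: 0.317
gripper_force: 59.3
```

```bash
python3 - <<'E'
from h import *
st=readout.sense();print(st['tcp_pos'],st['force'])
s=snap('scene'); w=snap('wrist')
cv2.imwrite('pics/sw2.png',np.hstack([cv2.resize(s['pixels'][140:220,250:310],(400,533),interpolation=cv2.INTER_CUBIC),cv2.resize(w['pixels'][180:330,260:372],(398,533),interpolation=cv2.INTER_CUBIC)])[:,:,::-1])
E
```

```text
[0.52541392 0.25842236 0.1687877 ] [ 0.37576733  0.05478236 -0.3753556 ]
```

View pics/sw2.png

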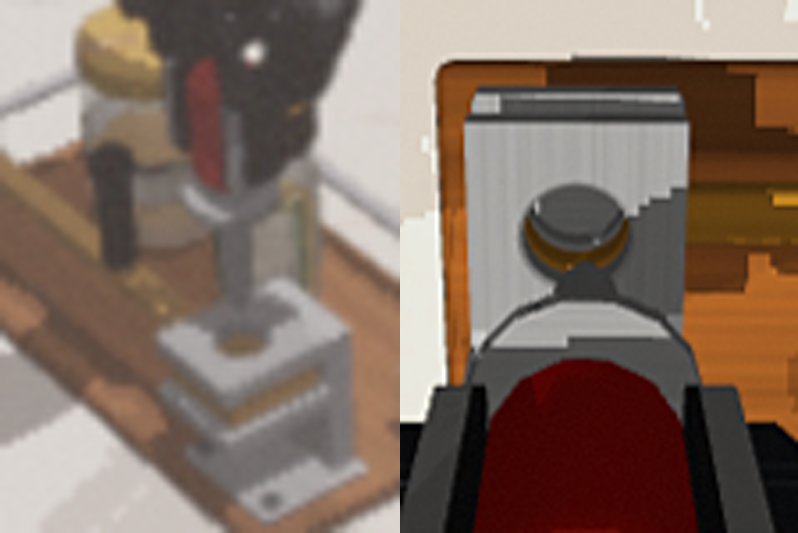

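The left side shows the pin tip just above the hole, with the tip at scene (285.2,186) and the hole at (285.2,190.8). On the right, the tip is at wrist (312,254) and the hole at (310,244.7).

```bash
python3 - <<'E'
from h import *
s=snap('scene'); w=snap('wrist')
for v,a,b in ((s,(285.2,186),(285.2,190.8)),(w,(312,254),(309.8,244.7))):
    print(onz(v,a,.0945),onz(v,b,.082),onz(v,b,.082)-onz(v,a,.0945), w['eye'])
E
```

```text
[0.52644549 0.25928406 0.0945    ] [0.52394222 0.25696074 0.082     ] [-0.00250327 -0.00232332 -0.0125    ] [0.44126371 0.25897917 0.30406593]
[0.52607184 0.25914679 0.0945    ] [0.52394844 0.25757187 0.082     ] [-0.0021234  -0.00157492 -0.0125    ] [0.44126371 0.25897917 0.30406593]
```

Both views agree that the pin should shift by about (-2, -1.5) mm. I'll apply that and descend slowly.

>>> send_rows(commands="20 0.1 -0.08 0 0;20 0 0 0.3 0;20 0 0 0.4 0;20 0 0 0.4 0;20 0 0 0.3 0;20 0 0 0 0")

```text
t: 13.32
tcp_pos: [0.5222, 0.2564, 0.1392]
tool_rot: [-0.0, 1.0, -0.001, -0.002]
force: [-0.3, 0.0, -0.3]
finger_gap: 0.313
gripper_force: 59.3
```

>>> send_rows(commands="20 0 0 0.4 0;20 0 0 0.4 0;20 0 0 0.3 0;20 0 0 0 0")

```text
t: 13.65
tcp_pos: [0.5224, 0.2565, 0.1176]
tool_rot: [-0.0, 1.0, -0.0, -0.002]
force: [0.1, -0.7, -1.0]
finger_gap: 0.316
gripper_force: 59.3
```

>>> send_rows(commands="20 0 0 0.2 0;20 0 0 0.2 0;20 0 0 0 0")

```text
t: 13.9
tcp_pos: [0.5232, 0.2567, 0.1107]
tool_rot: [-0.0, 1.0, -0.0, -0.001]
force: [-0.6, 0.2, -1.4]
finger_gap: 0.312
gripper_force: 59.3
```

>>> send_rows(commands="20 0 0 0.12 0;20 0 0 0.1 0;20 0 0 0 0")

```text
t: 14.15
tcp_pos: [0.5234, 0.2568, 0.1067]
tool_rot: [-0.0, 1.0, -0.0, -0.0]
force: [0.0, -0.7, -0.8]
finger_gap: 0.314
gripper_force: 59.3
```

>>> send_rows(commands="20 0 0 0.08 0;20 0 0 0 0;20 0 0 0 0")

```text
t: 14.4
tcp_pos: [0.5235, 0.2569, 0.1065]
tool_rot: [-0.0, 1.0, 0.0, 0.0]
force: [-1.5, 0.1, 4.8]
finger_gap: 0.313
gripper_force: 60.4
```

>>> send_rows(commands="32 0 0 0 0;40 0 0 0 0;50 0 0 0 0;50 0 0 0 0;50 0 0 0 0;50 0 0 -0.3 0;50 0 0 -0.8 0;50 0 0 -1 0;50 0 0 -1 0;50 0 0 -1 0;50 0 0 -1 0;50 1 0 -1 0;50 1 0 -0.5 0;50 1 0 0 0;50 1 0 0 0;50 0 0 0 0;50 0 0 0 0")

```text
t: 15.82
tcp_pos: [0.443, 0.2569, 0.2379]
tool_rot: [-0.001, 1.0, 0.0, 0.0]
force: [0.8, 0.7, 0.0]
finger_gap: 0.587
gripper_force: 0.0
```

```bash
python3 - <<'E'
from h import *
st=readout.sense();print(st['t'],st['tcp_pos'],st['force'],st['finger_gap'])
s=snap('scene'); w=snap('wrist')
cv2.imwrite('pics/end.png',np.hstack([cv2.resize(s['pixels'][130:220,240:310],(420,540),interpolation=cv2.INTER_CUBIC),cv2.resize(w['pixels'][:,150:490],(380,540))])[:,:,::-1])
E
```

```text
15.8167 [0.44295847 0.25693432 0.23790568] [0.81045016 0.74914883 0.02828222] 0.5869736759555749
```

View pics/end.png

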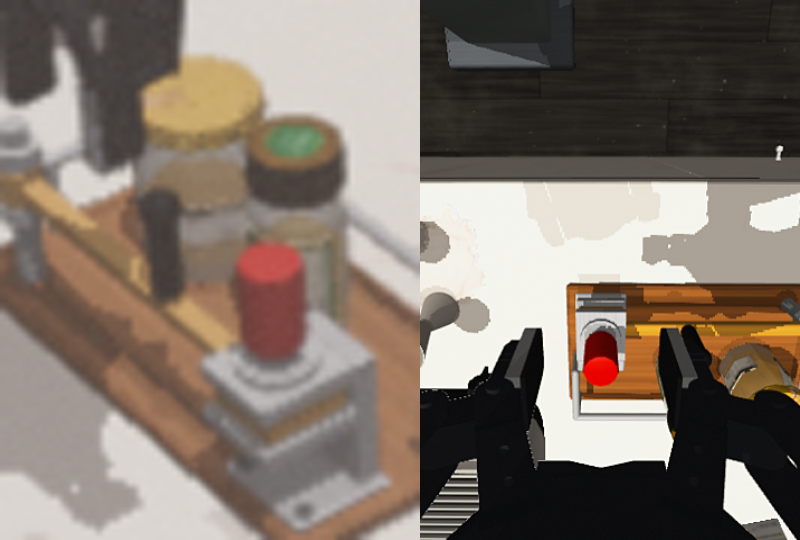

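The pin stands upright with its collar flat on the upper lug (scene crop (283,365)). The bar is shut and the gripper is clear.

```bash
python3 -c "
from station import sign_off
print(sign_off())"
```

```text
the job is handed in; nothing more can be done
None
```

The job is handed in: the bar is shut on its stop, the red pin is seated through both lugs and the eye with its collar on the upper lug, the black pin was left untouched in the stand, and the gripper is clear, at about 16 s on the robot's clock.

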